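Build a shoe raise to the height gauge in the leaning jig and close the jaw on it

ROBOT

A 6-joint arm with a two-finger parallel gripper is mounted at the origin on the work surface. World frame = base frame: x ahead of the robot, y to its left, z up, the work surface at z = 0. Lengths are in mm, angles in rad, forces in N, time in s.
With the tool pointing down it reaches from about 300 to 775 mm from the base axis. Payload 14.6 kg.
Tool frame: the origin (TCP) lies on the centre line of the jaws, within the pads' length; the fingertips stand 8 mm ahead of it and the grasp point (between the pads) lies 11 mm behind it; z points along the fingers, y is the direction in which the jaws open and shut (so a half turn about z gives the same grasp; the last joint's range is limited). The gripper opens to 94 mm and grips with 3 to 60 N. Pads are 16 mm wide; open, the fingers measure 119 mm over their backs; the gripper's body (75 mm by 177 mm) begins 78 mm behind the grasp point.
Start: joints at [-1.178, 0.3, 1.521, -0, 1.321, -0.067], TCP at [244.065, -492.871, 213.446] pointing down, gripper open.
Joint ranges: [-3.03, 3.03], [-0.79, 2.21], [0.23, 2.52], [-1.04, 4.18], [0, 3.07], [-2.55, 2.55]. Speed limits (rad/s): [2.22, 2.22, 2.57, 3.14, 3.14, 3.14].

INTERFACE

Orientations are given as [roll, pitch, yaw] about the fixed x, y, z axes, in that order (R = Rz(yaw) Ry(pitch) Rx(roll)).
In Python, from cell import read_state, cams, manip gives the robot as it stands.
- The arm moves only by the shell command python3 -m handwheel 'ROWS' [OPENING] [FORCE]. ROWS is JSON, a list of rows, each a list of 4 numbers: the shift along the tool's x, y, z in m, then the turn about the tool's z in degrees. In form: [[dx, dy, dz, turn], ...]. A call has 1 to 5 rows; each row is the pose to reach, as a shift and turn from the pose measured when the call began, along the tool's axes at that moment; what a row does not reach only later rows make up. A row lasts 1/8 s, in which the tool goes at most 62.5 mm and 10.7 degrees, less where a joint would pass 70% of its speed; a pose out of reach is approached as far as the arm can. A call with a gripper value outside its range is refused whole. OPENING is the closure, from 0 (fully open) to 1 (shut), set as the call begins (- or left out, the last holds). The fingers move at their own pace and stop on an object; FORCE is the grip in N (left out, the last holds). Time passes only in rows, so rows that repeat a pose let the fingers close. It gives the time, the measured TCP pose, the force and the opening at its end, in the units of the state.
- read_state(): the state, without advancing time (a new reading comes with each control period).
- cams.camera(name): name is "side" or "top"; returns the picture (384x512x3 uint8, red, green, blue); there is no depth.
- cams.get_calibration(name): a dict with "vertical_fov" (degrees; the focal length in pixels is half the picture's height over the tangent of half this angle, whatever the lens; pixels are square), "cx", "cy" (the principal point, pixels), "dist_coeffs" ([k1, k2, p1, p2, k3] as OpenCV has them; the pictures are not rectified), "R" (3x3) and "t" (3): a world point X has camera coordinates R X + t. Camera axes: x right, y down, z forward; pixel columns grow to the right and rows downward; lengths in mm; the calibration is good to about 2 mm. A picture is of the moment at which its call begins. get_calibration takes no time and is no camera call.
- manip.sign_off(): hands the job in, once; it reports no verdict.
The state is a dict: "clock": time; "joints": joint angles; "qd": joint speeds; "effort": joint torques, N m; "eef_pos": TCP position; "eef_rot": TCP orientation; "wrist_force": force on the tool from outside, world axes, zero at the start; "moment": the same for the moment, N m; "finger_gap": finger opening in mm.
Only numpy, scipy, OpenCV 4.12 (cv2) and the standard library are available. Lean on these libraries where they do the work, as an engineer would, in place of code of your own. Each camera call takes 0.05 s, during which the arm holds its last target. There are 200 camera calls.

TASK

On the leaning jig under the lamp, stack build-up plates from the mat, flat, square and centred on the bed with their long sides running up the slope, until the top of the stack is level with the red gauge pointer: choose plates so that the top face ends within the pointer's thickness, and keep any others well away from the jig. Then push the jaw up the slope until the whole stack is snug between the jaw and the green fence, without forcing it, and let go. Do not shift the gauge, bump the lamp or disturb the tin, the hammer and the last.

Things in the scene. Friction and masses are not known exactly. Their poses are not given: they have to be found in the camera images.
- bed: the jig's grey sloping bed, tilted 25 degrees, 100 mm wide. Origin: on the bed's surface, on its centre line, at the foot of the green fence's face. x points straight up the slope, y across it, z squarely off the bed. The fence (64 mm wide, 56 mm high off the bed) stands at x 0 to 12 mm; the bed runs from x = -165 to 60 mm, level across y. A stack that is home fills x = -90 to 0 mm, centred on y = 0. Dry friction normally keeps a released plate where it is put on the slope
- jaw (a joint): the steel jaw on the bed, sliding up the slope, in m: 0 = fully open (face at bed x = -150 mm), face at bed x = -150 mm + value, closed on the 90 mm plates at 0.060. It stays where it is left; sliding it takes about 5 N, up to about 10 N with a stack before it, until the stack meets the fence
- jaw_face (a point): middle of the jaw's face towards the stack, 27 mm off the bed. The jaw is 60 mm wide, reaches 53 mm off the bed, and is 20 mm thick down the slope with its black push pad; its back is free to be pushed up the slope from the low end, with the tool square to the bed or upright. Axes as the bed's
- gauge (a joint): height setting of the red pointer, in m: the middle of the pointer stands 24 mm + value above the bed, measured squarely off the bed. Set for this job (0 to 0.024) and stiff; not to be moved
- mark (a point): centre of the red gauge pointer, a block 20 mm (along the bed's x) by 14 mm by 10 mm thick (off the bed), at bed x = -86 mm, y = +46 mm, beside the stack at its low end; its steel post, 12 mm square and 66 mm high, is at bed x = -102 mm, y = +47 mm. Axes as the bed's
- lamp_edge (a point): middle of the lower front edge of the green lamp head that overhangs the bed, at bed x = 27 mm, z = 154 mm. The head (180 mm across) extends 85 mm from there in bed x and 26 mm in bed z, so the stack cannot be reached straight down, but can squarely to the bed
- lamp: the lamp: head as told and a post of 16 mm at bed x = 45 mm. Origin and axes as the bed's
- cork_a_mid (a point): build-up plate, 90 mm long (its x) by 56 mm wide (its y) by 18 mm thick (its z), tan cork, about 40 to 105 g, starting flat on the mat; this point is its very centre. One of two alike, either will do
- cork_b_mid (a point): build-up plate, 90 mm long (its x) by 56 mm wide (its y) by 18 mm thick (its z), tan cork, about 40 to 105 g, starting flat on the mat; this point is its very centre. One of two alike, either will do
- rubber_a_mid (a point): build-up plate, 90 mm long (its x) by 56 mm wide (its y) by 12 mm thick (its z), blue rubber, about 40 to 105 g, starting flat on the mat; this point is its very centre. One of two alike, either will do
- rubber_b_mid (a point): build-up plate, 90 mm long (its x) by 56 mm wide (its y) by 12 mm thick (its z), blue rubber, about 40 to 105 g, starting flat on the mat; this point is its very centre. One of two alike, either will do
- mat: fixed black rubber mat 300 by 290 by 4 mm on which the four plates lie; origin at the centre of its underside (on the bench)
- glue_tin: bystander: upright tin, 72 mm across, 85 mm high; origin at the centre of its underside
- hammer: bystander: hammer lying on the bench, handle to its -x; origin under it
- last: bystander: wooden shoe last about 190 mm long, 85 mm high; origin under its middle
There are look-alikes about, which are no part of the job. What is shaped like the part that bears rubber_a_mid but orange or yellow is not meant. What is shaped like the part that bears cork_a_mid but orange is not meant.

How it is judged:
By the outcome, as a careful person would: the job done as asked, in the order asked, and still so for the second after the job is handed in, with the robot touching nothing.
It also fails if it takes over 72 s, if anything falls off the work surface, if the arm or the gripper's body presses on something with over 40 N, if the wrist force passes 120 N, or if a joint passes its speed limit or range.

## Working session

There is one attempt and no reset: what is moved stays moved. The work goes in short steps, Python scripts to look and compute and a shell command to move; the robot and the scene stay as the last step left them, time stands still between calls to the robot, and variables do not carry over. Pictures are saved under pics/ and viewed, about 8 in all and at most 12, crops included, and the job is handed in when it is done.

```bash
ls; mkdir -p pics
python3 - <<'E'
from cell import read_state,cams
import cv2
for n in("side","top"):
    im=cams.camera(n); cv2.imwrite(f"pics/{n}0.png",im[:,:,::-1]); print(n,cams.get_calibration(n))
print(read_state())
E
```

```text
pics
side {'vertical_fov': 42.78632898261062, 'cx': 249.64364099615574, 'cy': 182.59146451713215, 'dist_coeffs': array([-0.16648832,  0.        ,  0.        ,  0.        ,  0.        ]), 'R': array([[-0.97214099, -0.23398875, -0.01382639],
       [-0.12785848,  0.57879726, -0.80538558],
       [ 0.19645384, -0.78118052, -0.59258999]]), 't': array([ 548.08761539,  180.15821712, 1397.51210694])}
top {'vertical_fov': 57.66566796695033, 'cx': 263.4473090834522, 'cy': 185.07954647790928, 'dist_coeffs': array([-0.0256038,  0.       ,  0.       ,  0.       ,  0.       ]), 'R': array([[-0.01223714, -0.99965996,  0.02302651],
       [-0.99786991,  0.01073305, -0.06434632],
       [ 0.06407729, -0.02376488, -0.99766193]]), 't': array([  14.19370432,  559.64138002, 1165.38835035])}
{'clock': 0.1, 'joints': array([-1.17761910e+00,  3.00413360e-01,  1.52148039e+00, -6.73411607e-06,
        1.32070296e+00, -6.65876302e-02]), 'qd': array([ 0.00053357, -0.00098158, -0.00253831,  0.00144144, -0.0001933 ,
       -0.0003705 ]), 'effort': array([ 3.67747216e-04, -5.32645082e+01, -3.53284049e+01,  7.08567468e-02,
        2.35141878e-02, -3.51619030e-05]), 'eef_pos': array([ 243.97579258, -492.68833073,  212.96059469]), 'eef_rot': array([-3.14059039e+00, -6.02996816e-05,  4.59766501e-01]), 'wrist_force': array([ 0.36016762, -1.21109215, -1.02694307]), 'moment': array([ 0.00173299, -0.03916611, -0.00318459]), 'finger_gap': 94.43017773060596}
```

View pics/side0.png

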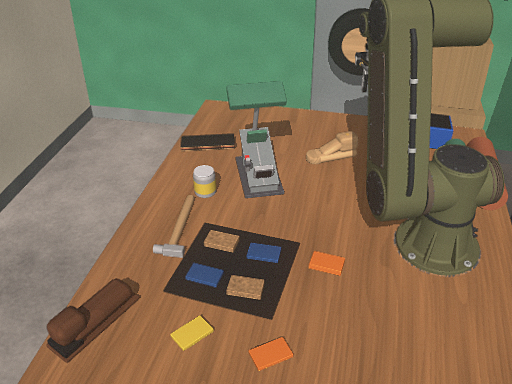

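View pics/top0.png

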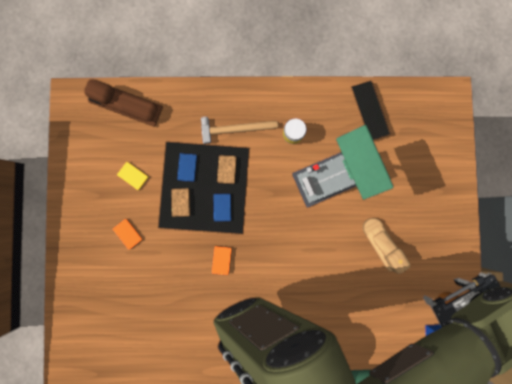

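```bash
cat > h.py <<'E'
import numpy as np, cv2
from cell import read_state,cams
def K(n):
    c=cams.get_calibration(n); f=192/np.tan(np.radians(c['vertical_fov']/2))
    return np.array([[f,0,c['cx']],[0,f,c['cy']],[0,0,1.]]),c['dist_coeffs'],c['R'],c['t']
def proj(n,X):
    k,d,R,t=K(n); return cv2.projectPoints(np.array(X,float).reshape(-1,1,3),cv2.Rodrigues(R)[0],t,k,d)[0][:,0]
def ray(n,uv):
    k,d,R,t=K(n); p=cv2.undistortPoints(np.array(uv,float).reshape(-1,1,2),k,d)[:,0]
    return -R.T@t,np.c_[p,np.ones(len(p))]@R
def onz(n,uv,z):
    o,d=ray(n,uv); return o+d*((z-o[2])/d[:,2])[:,None]
E
python3 - <<'E'
from h import *
s=cv2.imread('pics/side0.png');t=cv2.imread('pics/top0.png')
a=cv2.resize(s[75:205,220:300],None,fx=4.5,fy=4.5,interpolation=cv2.INTER_CUBIC)
b=cv2.resize(t[115:215,285:400],None,fx=3.8,fy=3.8,interpolation=cv2.INTER_CUBIC)
o=np.zeros((590,800,3),np.uint8);o[:585,:360]=a;o[:380,360:360+437]=b
cv2.imwrite('pics/c1.png',o)
for n,im in(('side',s),('top',t)):
    hsv=cv2.cvtColor(im,cv2.COLOR_BGR2HSV)
    roi=np.zeros(im.shape[:2],np.uint8)
    if n=='side': cv2.fillPoly(roi,[np.array([[206,228],[297,240],[272,310],[170,292]])],255)
    else: cv2.fillPoly(roi,[np.array([[168,144],[247,150],[242,230],[162,226]])],255)
    m=cv2.inRange(hsv,(0,60,70),(180,255,255))&roi
    for c in cv2.findContours(m,0,2)[0]:
        if cv2.contourArea(c)>60:
            r=cv2.minAreaRect(c);u=r[0];B=cv2.boxPoints(r)
            h=hsv[int(u[1]),int(u[0]),0];z=4+(12 if h>60 else 18)
            P=onz(n,B,z);e=[P[1]-P[0],P[2]-P[1]];e.sort(key=lambda v:-np.hypot(*v[:2]))
            print(n,h,np.round(u,1),cv2.contourArea(c),'xyz',onz(n,[u],z)[0].round(1),'L',[np.hypot(*v[:2]).round(1) for v in e],'yaw',np.degrees(np.arctan2(e[0][1],e[0][0])).round(1)%180)
E
```

```text
side 14 [244.7 286.7] 675.5 xyz [505.7 294.6  22. ] L [np.float64(96.8), np.float64(71.3)] yaw 1.5
side 111 [203.8 274.3] 563.5 xyz [624.  271.8  16. ] L [np.float64(102.2), np.float64(68.2)] yaw 174.0
side 110 [263.1 252.2] 482.0 xyz [487.7 154.6  16. ] L [np.float64(95.0), np.float64(66.0)] yaw 0.9000000000000057
side 16 [220.8 240.6] 524.0 xyz [614.3 141.   22. ] L [np.float64(104.1), np.float64(74.8)] yaw 175.7
top 107 [221.5 207. ] 465.0 xyz [487.2 150.3  16. ] L [np.float64(94.4), np.float64(57.4)] yaw 179.6
top 15 [180. 202.] 498.0 xyz [505.6 288.7  22. ] L [np.float64(93.9), np.float64(60.4)] yaw 0.09999999999999432
top 15 [226.5 169. ] 482.0 xyz [615.4 132.2  22. ] L [np.float64(95.3), np.float64(64.4)] yaw 179.6
top 108 [186.2 167.2] 457.0 xyz [623.7 269.4  16. ] L [np.float64(95.4), np.float64(60.9)] yaw 174.6
```

View pics/c1.png

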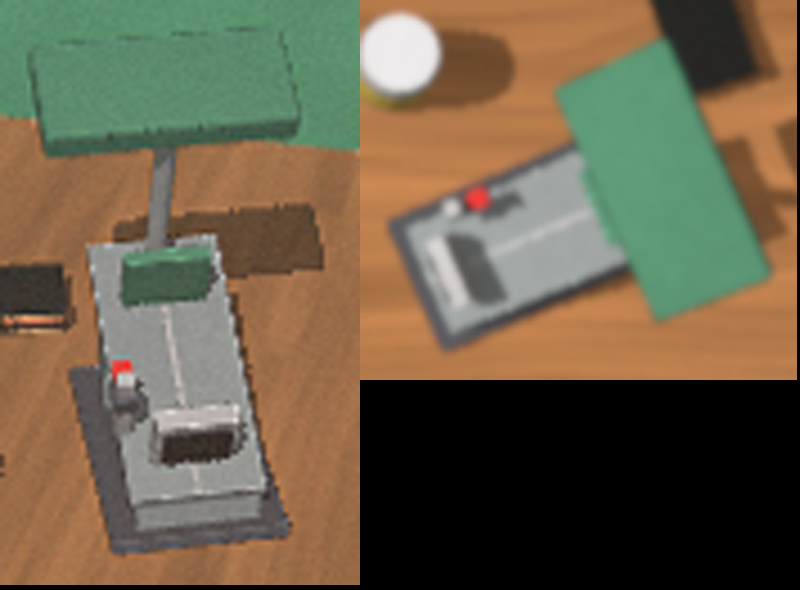

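```bash
cat > fit.py <<'E'
from h import *
from scipy.optimize import least_squares
S=lambda u,v:(u/4.5+220-.39,v/4.5+75-.39)
T=lambda u,v:((u-360)/3.8+285-.37,v/3.8+115-.37)
# name,cam,pix,bed pt fn(g,j)
F=[('lampL','side',S(46,156),lambda g,j:(27,90,154)),('lampR','side',S(297,136),lambda g,j:(27,-90,154)),
('bedUL','side',S(88,245),lambda g,j:(60,50,0)),('bedUR','side',S(216,236),lambda g,j:(60,-50,0)),
('bedLL','side',S(133,503),lambda g,j:(-165,50,0)),('bedLR','side',S(265,488),lambda g,j:(-165,-50,0)),
('feL','side',S(124,304),lambda g,j:(0,32,0)),('feR','side',S(213,297),lambda g,j:(0,-32,0)),
('tFL','top',T(556,92),lambda g,j:(27,90,180)),('tFR','top',T(655,320),lambda g,j:(27,-90,180)),
('tBL','top',T(670,38),lambda g,j:(112,90,180)),('tBR','top',T(772,270),lambda g,j:(112,-90,180)),
('mark','top',T(477,198),lambda g,j:(-86,46,29+g)),('markS','side',S(122,367),lambda g,j:(-86,46,29+g)),
('jawL','side',S(157,417),lambda g,j:(-155+j,30,53)),('jawR','side',S(241,411),lambda g,j:(-155+j,-30,53)),
('jawT','top',T(447,270),lambda g,j:(-155+j,0,53)),('postT','top',T(453,207),lambda g,j:(-102,47,66))]
def Rb(yaw):
    a=np.radians(25);c,s=np.cos(yaw),np.sin(yaw)
    return np.array([[c,-s,0],[s,c,0],[0,0,1]])@np.array([[np.cos(a),0,-np.sin(a)],[0,1,0],[np.sin(a),0,np.cos(a)]])
def res(p):
    return np.array([proj(n,Rb(p[3])@np.array(f(p[4],p[5]),float)+p[:3])[0]-u for _,n,u,f in F])
if __name__=='__main__':
    r=least_squares(lambda p:res(p).ravel(),[560,-180,80,-1.2,10,20],loss='soft_l1',x_scale=[10,10,10,.1,10,10])
    print(r.x.round(2),np.degrees(r.x[3]))
    for f,e in zip(F,res(r.x)): print(f[0],e.round(1))
    np.save('bed.npy',r.x)
E
python3 fit.py
```

```text
[ 602.22 -261.07  111.58   -1.19   23.03   24.34] -67.9583027686182
lampL [-0.4  0.6]
lampR [0.4 0.4]
bedUL [ 0.1 -0.5]
bedUR [ 0.4 -0.9]
bedLL [-0.8 -0.5]
bedLR [ 0.5 -0.2]
feL [-0.3  0.5]
feR [-1.4  0.3]
tFL [-0.6 -0.9]
tFR [0.4 1.5]
tBL [-0.2 -0.8]
tBR [1.3 2.6]
mark [-0.4  0.4]
markS [0.2 0.2]
jawL [-0.6  0.5]
jawR [-0.5 -0. ]
jawT [0.4 0.5]
postT [0.1 0. ]
```

```bash
cat > go.py <<'E'
# targets: "b,x,y,z,du,dz,yaw" (bed pt + world offset up-slope-horizontal/up) or "w,x,y,z,yaw"; prints moves between them
import sys
from fit import *
from scipy.spatial.transform import Rotation as Ro
p=np.load('bed.npy');R=Rb(p[3]);u=np.array([np.cos(p[3]),np.sin(p[3]),0])
s=read_state();pos=s['eef_pos'];rot=Ro.from_euler('xyz',s['eef_rot']).as_matrix()
q=R.T@(pos-p[:3])
print('t',round(s['clock'],2),'pos',pos.round(1),'bed',q.round(1),'rpy',np.degrees(s['eef_rot']).round(1),'F',(R.T@s['wrist_force']).round(1),'gap',round(s['finger_gap'],1))
for a in sys.argv[1:]:
    k,*v=a.split(',');v=[float(x) for x in v]
    if k=='b': P=p[:3]+R@v[:3]+u*v[3]+[0,0,v[4]];yaw=v[5]
    else: P=np.array(v[:3]);yaw=v[3]
    d=rot.T@(P-pos);cur=np.degrees(np.arctan2(rot[1,0],rot[0,0]))
    print(a,'->',P.round(1),'ROW m',(d/1000).round(4),'turn',round((cur-yaw+180)%360-180,1))
    pos=P;rot=Ro.from_euler('xyz',[np.pi,0,np.radians(yaw)]).as_matrix()
E
python3 go.py b,-112,0,18,8,98,112 b,-112,0,18,8,8,112 b,-149,0,18,8,8,112
```

```text
t 0.1 pos [ 244.  -492.7  213. ] bed [ 115.6 -419.    58. ] rpy [-179.9   -0.    26.3] F [ 0.7 -0.1 -1.5] gap 94.4
b,-112,0,18,8,98,112 -> [ 564.3 -167.3  178.6] ROW m [ 0.4314 -0.1494  0.0346] turn -85.7
b,-112,0,18,8,8,112 -> [ 564.3 -167.3   88.6] ROW m [ 0.   -0.    0.09] turn 0.0
b,-149,0,18,8,8,112 -> [ 551.7 -136.3   72.9] ROW m [ 0.0335 -0.      0.0156] turn 0.0
```

```bash
python3 go.py w,340,-150,240,112 b,-112,0,18,8,98,112
```

```text
t 0.1 pos [ 244.  -492.7  213. ] bed [ 115.6 -419.    58. ] rpy [-179.9   -0.    26.3] F [ 0.7 -0.1 -1.5] gap 94.4
w,340,-150,240,112 -> [ 340. -150.  240.] ROW m [ 0.2381 -0.2645 -0.0268] turn -85.7
b,-112,0,18,8,98,112 -> [ 564.3 -167.3  178.6] ROW m [-0.1001  0.2014  0.0614] turn 0.0
```

```bash
python3 -m handwheel '[[0.06,-0.066,-0.027,-10],[0.12,-0.132,-0.027,-20],[0.18,-0.198,-0.027,-30],[0.238,-0.264,-0.027,-40],[0.238,-0.264,-0.027,-50]]' 1 20; python3 -m handwheel '[[0,0,0,-10],[0,0,0,-20],[0,0,0,-30],[0,0,0,-36],[0,0,0,-36]]'; python3 go.py w,340,-150,240,112 b,-112,0,18,8,98,112 b,-112,0,18,8,8,112 b,-149,0,18,8,8,112
```

```text
clock: 0.72
eef_pos: [327.9, -192.8, 239.5]
eef_rot: [-3.141, -0.001, 1.338]
wrist_force: [1.3, -0.5, -0.9]
finger_gap: 47.4
clock: 1.35
eef_pos: [327.8, -192.7, 239.4]
eef_rot: [-3.142, -0.001, 1.965]
wrist_force: [1.0, 0.5, 0.8]
finger_gap: 0.6
t 1.35 pos [ 327.8 -192.7  239.4] bed [ -96.7 -228.7  186.1] rpy [-1.800e+02 -1.000e-01  1.126e+02] F [0.2 1.1 0.8] gap 0.6
w,340,-150,240,112 -> [ 340. -150.  240.] ROW m [ 0.0348  0.0277 -0.0006] turn 0.6
b,-112,0,18,8,98,112 -> [ 564.3 -167.3  178.6] ROW m [-0.1001  0.2014  0.0614] turn 0.0
b,-112,0,18,8,8,112 -> [ 564.3 -167.3   88.6] ROW m [ 0.   -0.    0.09] turn 0.0
b,-149,0,18,8,8,112 -> [ 551.7 -136.3   72.9] ROW m [ 0.0335 -0.      0.0156] turn 0.0
```

```bash
python3 -m handwheel '[[0.035,0.028,0,0.6],[0.01,0.08,0,0.6],[-0.02,0.13,0.01,0.6],[-0.045,0.18,0.03,0.6],[-0.0665,0.229,0.05,0.6]]'; python3 -m handwheel '[[0,0,0,0],[0,0,0,0]]';python3 go.py b,-112,0,18,8,8,112 b,-149,0,18,8,8,112;  python3 - <<'E'
from h import *
a=cams.camera('side');b=cams.camera('top')
o=np.hstack([cv2.resize(a[60:220,200:330],None,fx=3,fy=3),cv2.resize(b[115:275,285:415],None,fx=3,fy=3)])
cv2.imwrite('pics/p2.png',o[:,:,::-1])
E
```

```text
clock: 1.98
eef_pos: [566.5, -166.1, 188.2]
eef_rot: [-3.141, -0.001, 1.952]
wrist_force: [-0.2, -0.3, 0.9]
finger_gap: 0.6
clock: 2.22
eef_pos: [566.1, -166.1, 188.2]
eef_rot: [-3.141, -0.002, 1.95]
wrist_force: [-0.5, -0.7, 0.2]
finger_gap: 0.8
t 2.23 pos [ 566.1 -166.1  188.2] bed [-59.7   2.2 112.4] rpy [-1.800e+02 -1.000e-01  1.117e+02] F [ 0.5 -0.7 -0. ] gap 0.8
b,-112,0,18,8,8,112 -> [ 564.3 -167.3   88.6] ROW m [-0.0007 -0.0021  0.0996] turn -0.3
b,-149,0,18,8,8,112 -> [ 551.7 -136.3   72.9] ROW m [ 0.0335 -0.      0.0156] turn 0.0
```

View pics/p2.png

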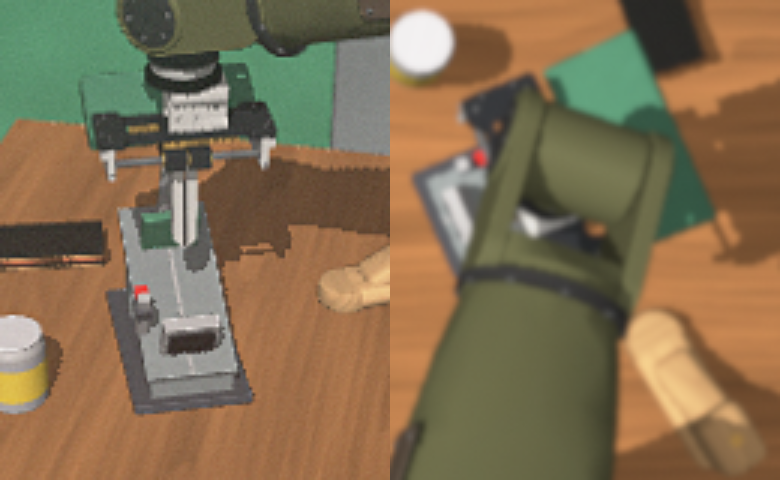

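```bash
python3 -m handwheel '[[-0.001,-0.002,0.05,-0.3],[-0.001,-0.002,0.09,-0.3],[-0.001,-0.002,0.0995,-0.3],[-0.001,-0.002,0.0995,-0.3]]'; python3 -m handwheel '[[0.007,0,0.0032,0],[0.014,0,0.0065,0],[0.02,0,0.0093,0],[0.026,0,0.0121,0],[0.03,0,0.014,0]]';python3 go.py b,-149,0,18,8,8,112
```

```text
clock: 2.82
eef_pos: [564.8, -168.2, 91.6]
eef_rot: [3.139, 0.001, 1.955]
wrist_force: [0.0, -0.6, -0.6]
finger_gap: 0.5
clock: 3.45
eef_pos: [553.6, -140.0, 77.6]
eef_rot: [3.139, 0.001, 1.955]
wrist_force: [0.9, -1.5, 4.9]
finger_gap: 0.2
t 3.45 pos [ 553.6 -140.    77.6] bed [-132.6    0.3   24.3] rpy [1.799e+02 1.000e-01 1.120e+02] F [3.6 0.3 3.7] gap 0.2
b,-149,0,18,8,8,112 -> [ 551.7 -136.3   72.9] ROW m [ 0.0042 -0.0004  0.0046] turn 0.0
```

```bash
python3 -m handwheel '[[0.003,0,0.0014,0],[0.005,0,0.0023,0],[0.006,0,0.0028,0]]'; python3 go.py;  python3 -m handwheel '[[-0.004,0,-0.002,0],[-0.004,0,-0.04,0],[-0.004,0,-0.1,0],[-0.004,0,-0.1,0]]' 0 10; python3 go.py w,600,120,120,180 w,603,132,24,180;python3 - <<'E'
from h import *
b=cams.camera('side');t=cams.camera('top')
o=np.hstack([cv2.resize(b[60:220,200:330],None,fx=3,fy=3),cv2.resize(t[100:260,150:280],None,fx=3,fy=3)])
cv2.imwrite('pics/p3.png',o[:,:,::-1])
E
```

```text
clock: 3.82
eef_pos: [551.8, -135.3, 75.3]
eef_rot: [3.138, 0.003, 1.955]
wrist_force: [1.1, -10.0, 6.9]
finger_gap: 0.3
t 3.83 pos [ 551.8 -135.3   75.3] bed [-138.1    0.5   24.4] rpy [179.8   0.2 112. ] F [11.6 -2.7  2.2] gap 0.3
clock: 4.32
eef_pos: [554.3, -139.2, 179.4]
eef_rot: [3.133, 0.007, 1.955]
wrist_force: [-0.5, -0.5, -1.8]
finger_gap: 37.0
t 4.33 pos [ 554.3 -139.2  179.4] bed [-90.    1.3 116.8] rpy [179.5   0.4 112. ] F [-0.5 -0.7 -1.7] gap 37.0
w,600,120,120,180 -> [600. 120. 120.] ROW m [0.2235 0.1391 0.0589] turn -68.0
w,603,132,24,180 -> [603. 132.  24.] ROW m [-0.003  0.012  0.096] turn 0.0
```

View pics/p3.png

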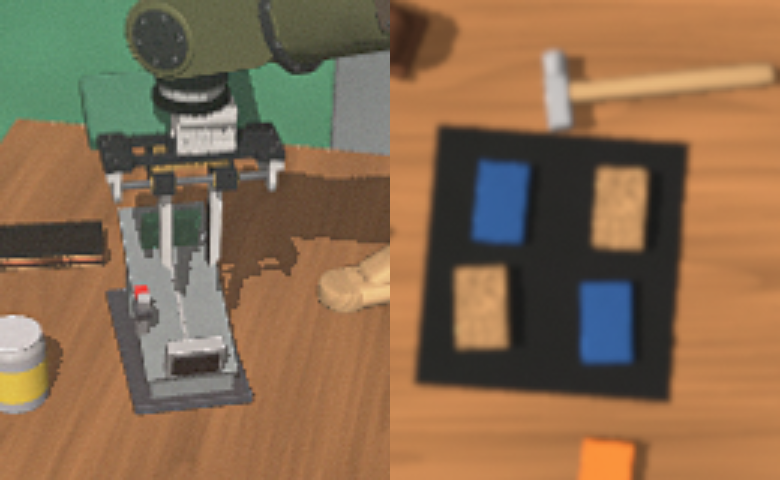

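```bash
python3 -m handwheel '[[0.04,0.025,0,-10],[0.09,0.055,0.0,-20],[0.135,0.085,0.02,-30],[0.18,0.11,0.04,-40],[0.223,0.14,0.06,-50]]'; python3 -m handwheel '[[0,0,0,-10],[0,0,0,-15],[0,0,0,-15]]'; python3 go.py w,603,132,18.5,177
```

```text
clock: 5.05
eef_pos: [598.0, 122.0, 112.1]
eef_rot: [-3.14, 0.001, 2.834]
wrist_force: [0.6, -1.0, 1.0]
finger_gap: 93.2
clock: 5.42
eef_pos: [597.2, 122.0, 110.3]
eef_rot: [-3.139, -0.002, 3.095]
wrist_force: [-0.3, 0.0, -0.3]
finger_gap: 94.2
t 5.42 pos [597.2 122.  110.3] bed [-324.1  139.2  149.7] rpy [-1.799e+02 -1.000e-01  1.773e+02] F [-0.3 -0.3 -0.2] gap 94.2
w,603,132,18.5,177 -> [603.  132.   18.5] ROW m [-0.0055  0.0104  0.0918] turn 0.3
```

```bash
python3 -m handwheel '[[-0.0055,0.0104,0.04,0.3],[-0.0055,0.0104,0.08,0.3],[-0.0055,0.0104,0.0915,0.3],[-0.0055,0.0104,0.0915,0.3]]' 0 12;python3 go.py w,603,132,18.5,177;  python3 -m handwheel '[[0,0,0,0],[0,0,0,0],[0,0,0,0],[0,0,0,0],[0,0,0,0]]' 1 12;  python3 go.py w,603,132,18.5,177
```

```text
clock: 5.92
eef_pos: [602.8, 131.8, 18.7]
eef_rot: [-3.139, -0.004, 3.089]
wrist_force: [0.6, -0.1, 0.5]
finger_gap: 94.3
t 5.92 pos [602.8 131.8  18.7] bed [-369.1  148.    69.6] rpy [-179.9   -0.2  177. ] F [0.5 0.6 0.3] gap 94.3
w,603,132,18.5,177 -> [603.  132.   18.5] ROW m [-0.0002  0.0003  0.0002] turn -0.0
clock: 6.55
eef_pos: [602.9, 131.8, 19.0]
eef_rot: [-3.139, -0.003, 3.088]
wrist_force: [-0.4, -1.3, 2.5]
finger_gap: 56.4
t 6.55 pos [602.9 131.8  19. ] bed [-368.9  148.1   69.8] rpy [-179.9   -0.2  177. ] F [ 2.  -0.9  1.8] gap 56.4
w,603,132,18.5,177 -> [603.  132.   18.5] ROW m [-0.0001  0.0002  0.0005] turn -0.0
```

```bash
python3 -m handwheel '[[0,0,-0.05,0],[0,0,-0.1,0],[0,0,-0.14,0]]';python3 go.py b,-110,-10,9,0,75.5,112 b,-110,-10,9,0,5.5,112
```

```text
clock: 6.92
eef_pos: [603.5, 132.1, 161.0]
eef_rot: [-3.139, -0.002, 3.089]
wrist_force: [0.3, -0.0, -0.2]
finger_gap: 55.9
t 6.92 pos [603.5 132.1 161. ] bed [-309.   148.7  198.6] rpy [-1.799e+02 -1.000e-01  1.770e+02] F [ 0.   0.2 -0.2] gap 55.9
b,-110,-10,9,0,75.5,112 -> [ 554.1 -168.9  148.7] ROW m [ 0.0333 -0.3032  0.013 ] turn 65.0
b,-110,-10,9,0,5.5,112 -> [ 554.1 -168.9   78.7] ROW m [ 0.   -0.    0.07] turn 0.0
```

```bash
python3 -m handwheel '[[0.005,-0.05,0,10],[0.012,-0.11,0.0,20],[0.02,-0.17,0,30],[0.026,-0.23,0,40],[0.033,-0.28,0,50]]'; python3 -m handwheel '[[0,0,0,10],[0,0,0,15],[0,0,0,15]]'; python3 go.py b,-110,-10,9,0,35.5,112 b,-110,-10,9,0,5.5,112
```

```text
clock: 7.55
eef_pos: [555.0, -147.8, 161.7]
eef_rot: [-3.139, 0.0, 2.209]
wrist_force: [-0.1, 0.2, -0.2]
finger_gap: 55.9
clock: 7.92
eef_pos: [554.9, -147.9, 161.6]
eef_rot: [-3.139, 0.001, 1.948]
wrist_force: [-0.0, -0.5, -0.3]
finger_gap: 56.2
t 7.92 pos [ 554.9 -147.9  161.6] bed [-90.   -1.4  97.2] rpy [-1.798e+02  1.000e-01  1.116e+02] F [ 0.3 -0.2 -0.5] gap 56.2
b,-110,-10,9,0,35.5,112 -> [ 554.1 -168.9  108.7] ROW m [-0.0192 -0.0083  0.0529] turn -0.4
b,-110,-10,9,0,5.5,112 -> [ 554.1 -168.9   78.7] ROW m [ 0.   -0.    0.03] turn 0.0
```

```bash
python3 -m handwheel '[[-0.01,-0.0083,0.0,-0.4],[-0.0192,-0.0083,0.01,-0.4],[-0.0192,-0.0083,0.05,-0.4],[-0.0192,-0.0083,0.053,-0.4]]';python3 -m handwheel '[[0,0,0.006,0],[0,0,0.012,0],[0,0,0.018,0],[0,0,0.022,0]]'; python3 go.py b,-110,-10,9,0,5.5,112
python3 - <<'E'
from h import *
b=cams.camera('side')
cv2.imwrite('pics/p4.png',cv2.resize(b[90:210,215:315],None,fx=4.5,fy=4.5)[:,:,::-1])
E
```

```text
clock: 8.43
eef_pos: [552.8, -168.9, 105.8]
eef_rot: [-3.135, -0.003, 1.955]
wrist_force: [0.2, -0.8, -0.1]
finger_gap: 55.9
clock: 8.93
eef_pos: [552.9, -169.0, 83.9]
eef_rot: [-3.135, -0.002, 1.955]
wrist_force: [0.4, -1.0, 2.0]
finger_gap: 55.5
t 8.93 pos [ 552.9 -169.    83.9] bed [-105.8  -11.2   18.8] rpy [-1.796e+02 -1.000e-01  1.120e+02] F [1.8 0.  1.3] gap 55.5
b,-110,-10,9,0,5.5,112 -> [ 554.1 -168.9   78.7] ROW m [-0.0004  0.0012  0.0051] turn 0.0
```

View pics/p4.png

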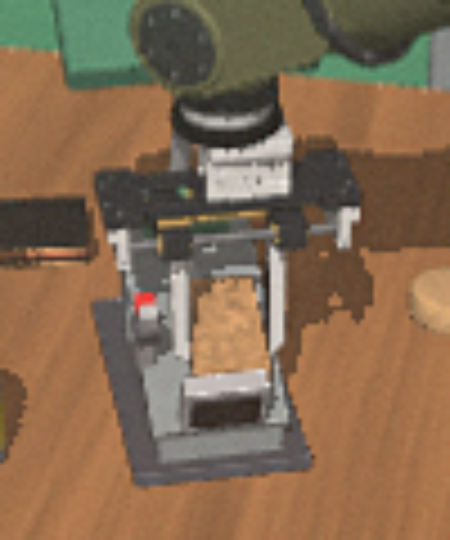

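```bash
python3 -m handwheel '[[0,0,0.0025,0],[0,0,0.005,0],[0,0,0.005,0]]'; python3 go.py;python3 -m handwheel '[[0,0,0.0015,0],[0,0,0.0015,0]]';python3 go.py
```

```text
clock: 9.35
eef_pos: [552.7, -168.9, 78.3]
eef_rot: [-3.135, -0.003, 1.955]
wrist_force: [0.6, 0.5, 0.1]
finger_gap: 56.0
t 9.35 pos [ 552.7 -168.9   78.3] bed [-108.4  -11.3   13.8] rpy [-1.796e+02 -1.000e-01  1.120e+02] F [-0.2  0.7  0.2] gap 56.0
clock: 9.6
eef_pos: [552.7, -168.8, 76.8]
eef_rot: [-3.135, -0.002, 1.955]
wrist_force: [0.1, 0.5, 1.2]
finger_gap: 56.2
t 9.6 pos [ 552.7 -168.8   76.8] bed [-109.   -11.3   12.4] rpy [-1.796e+02 -1.000e-01  1.120e+02] F [0.1 0.3 1.2] gap 56.2
```

```bash
python3 -m handwheel '[[0,0,0.001,0],[0,0,0.001,0]]'; python3 go.py;python3 -m handwheel '[[0,0,0.0012,0],[0,0,0.0012,0]]';python3 go.py
```

```text
clock: 9.85
eef_pos: [552.7, -169.0, 76.5]
eef_rot: [-3.135, -0.002, 1.955]
wrist_force: [-3.7, 0.7, 8.5]
finger_gap: 56.1
t 9.85 pos [ 552.7 -169.    76.5] bed [-109.   -11.3   12.1] rpy [-1.796e+02 -1.000e-01  1.120e+02] F [ 1.8 -3.2  8.6] gap 56.1
clock: 10.1
eef_pos: [552.7, -169.0, 76.4]
eef_rot: [-3.135, -0.002, 1.956]
wrist_force: [-5.6, 2.0, 13.8]
finger_gap: 55.8
t 10.1 pos [ 552.7 -169.    76.4] bed [-109.1  -11.3   12.1] rpy [-1.796e+02 -1.000e-01  1.120e+02] F [ 2.2 -4.4 14.2] gap 55.8
```

```bash
python3 -m handwheel '[[0,0,-0.0015,0],[0,0,-0.0015,0],[0,0,-0.0015,0]]' 0.32; python3 -m handwheel '[[0,0,-0.02,0],[0,0,-0.06,0],[0,0,-0.1,0]]'; python3 go.py w,494,289,100,181.4
```

```text
clock: 10.48
eef_pos: [552.7, -169.0, 77.7]
eef_rot: [-3.135, -0.002, 1.955]
wrist_force: [0.1, -0.1, 0.3]
finger_gap: 63.8
clock: 10.85
eef_pos: [553.1, -168.8, 178.5]
eef_rot: [-3.134, -0.003, 1.955]
wrist_force: [0.5, -0.5, 1.6]
finger_gap: 64.4
t 10.85 pos [ 553.1 -168.8  178.5] bed [-65.9 -10.9 104.6] rpy [-179.6   -0.2  112. ] F [1.3 0.3 1.1] gap 64.4
w,494,289,100,181.4 -> [494. 289. 100.] ROW m [0.4463 0.1176 0.0789] turn -69.4
```

```bash
python3 -m handwheel '[[0.058,0.015,0,-10],[0.116,0.03,0.0,-20],[0.174,0.046,0,-30],[0.23,0.06,0.02,-40],[0.28,0.075,0.04,-50]]' 0; python3 go.py w,494,289,90,181.4;python3 - <<'E'
from h import *
b=cams.camera('side');t=cams.camera('top')
o=np.hstack([cv2.resize(b[90:210,215:315],None,fx=4,fy=4),cv2.resize(t[140:220,285:365],None,fx=4,fy=6)])
cv2.imwrite('pics/p5.png',o[:,:,::-1])
E
```

```text
clock: 11.48
eef_pos: [516.7, 120.8, 138.3]
eef_rot: [-3.139, -0.007, 2.834]
wrist_force: [1.4, -1.0, 0.3]
finger_gap: 94.1
t 11.47 pos [516.7 120.8 138.3] bed [-338.5   64.1  187.4] rpy [-179.9   -0.4  162.4] F [ 1.4  0.9 -0.4] gap 94.1
w,494,289,90,181.4 -> [494. 289.  90.] ROW m [0.0722 0.1536 0.0484] turn -19.0
```

View pics/p5.png

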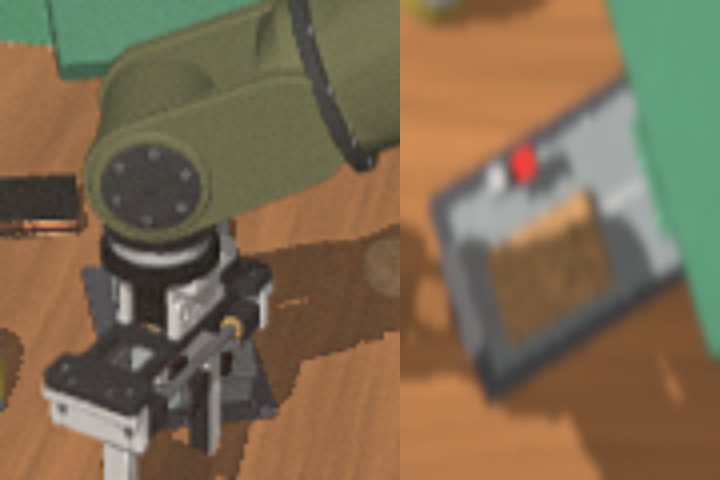

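```bash
python3 -m handwheel '[[0.024,0.05,0.01,-10],[0.048,0.1,0.03,-19],[0.072,0.1536,0.048,-19],[0.072,0.1536,0.048,-19]]'; python3 -m handwheel '[[0,0,0.04,0],[0,0,0.05,0],[0,0,0.05,0]]';python3 go.py w,494,289,18.5,181.4
```

```text
clock: 12.08
eef_pos: [491.2, 292.8, 87.4]
eef_rot: [-3.141, -0.013, -3.112]
wrist_force: [0.4, -0.3, -0.3]
finger_gap: 94.2
clock: 12.45
eef_pos: [491.0, 291.9, 37.7]
eef_rot: [-3.141, -0.013, -3.114]
wrist_force: [0.4, 0.6, 0.0]
finger_gap: 94.0
t 12.45 pos [491.  291.9  37.7] bed [-533.6  104.5  167.4] rpy [-179.9   -0.8 -178.4] F [-0.3  0.6  0.2] gap 94.0
w,494,289,18.5,181.4 -> [494.  289.   18.5] ROW m [-0.0031 -0.003   0.0192] turn 0.2
```

```bash
python3 -m handwheel '[[-0.0031,-0.003,0.01,0],[-0.0031,-0.003,0.019,0],[-0.0031,-0.003,0.019,0]]'; python3 -m handwheel '[[0,0,0,0],[0,0,0,0],[0,0,0,0],[0,0,0,0],[0,0,0,0]]' 1 12;  python3 go.py; python3 -m handwheel '[[0,0,-0.05,0],[0,0,-0.1,0],[0,0,-0.15,0]]'; python3 go.py b,-115,-10,27,0,50,112
```

```text
clock: 12.82
eef_pos: [493.7, 288.7, 18.1]
eef_rot: [-3.14, -0.014, -3.114]
wrist_force: [-1.1, 0.5, 0.7]
finger_gap: 94.1
clock: 13.45
eef_pos: [493.8, 288.7, 18.2]
eef_rot: [-3.14, -0.014, -3.114]
wrist_force: [-0.2, -1.2, 2.4]
finger_gap: 55.5
t 13.45 pos [493.8 288.7  18.2] bed [-538.2  105.8  148. ] rpy [-179.9   -0.8 -178.4] F [ 2.  -0.6  1.7] gap 55.5
clock: 13.82
eef_pos: [495.7, 288.9, 169.8]
eef_rot: [-3.14, -0.014, -3.114]
wrist_force: [0.6, 0.2, 0.0]
finger_gap: 55.6
t 13.82 pos [495.7 288.9 169.8] bed [-473.6  107.7  285.1] rpy [-179.9   -0.8 -178.4] F [0.1 0.6 0. ] gap 55.6
b,-115,-10,27,0,50,112 -> [ 549.6 -157.6  137.4] ROW m [-0.0419 -0.4478  0.0324] turn 69.6
```

```bash
python3 -m handwheel '[[-0.005,-0.055,0,10],[-0.011,-0.115,0.0,20],[-0.016,-0.175,0,30],[-0.022,-0.235,0,40],[-0.028,-0.295,0,50]]'; python3 go.py b,-111,-11.3,26,0,60,112
```

```text
clock: 14.45
eef_pos: [531.8, -7.1, 170.0]
eef_rot: [-3.13, -0.008, 2.291]
wrist_force: [1.7, 0.6, -0.8]
finger_gap: 56.0
t 14.45 pos [531.8  -7.1 170. ] bed [-212.6   30.1  163.6] rpy [-179.3   -0.4  131.3] F [-0.2  1.8 -0.7] gap 56.0
b,-111,-11.3,26,0,60,112 -> [ 549.9 -161.9  148.2] ROW m [-0.1284 -0.0883  0.0218] turn 19.3
```

```bash
python3 -m handwheel '[[-0.042,-0.03,0,10],[-0.085,-0.06,0.0,19.3],[-0.1284,-0.0883,0.0,19.3],[-0.1284,-0.0883,0.018,19.3]]'; python3 go.py b,-111,-11.3,26,0,27,112 b,-111,-11.3,26,0,5.5,112
```

```text
clock: 14.95
eef_pos: [550.2, -165.0, 152.4]
eef_rot: [-3.129, -0.002, 1.951]
wrist_force: [0.1, 1.5, -0.8]
finger_gap: 55.7
t 14.95 pos [ 550.2 -165.   152.4] bed [-81.1 -12.1  82.9] rpy [-1.793e+02 -1.000e-01  1.118e+02] F [-1.5  0.7 -0.2] gap 55.7
b,-111,-11.3,26,0,27,112 -> [ 549.9 -161.9  115.2] ROW m [0.003  0.0013 0.0372] turn -0.2
b,-111,-11.3,26,0,5.5,112 -> [ 549.9 -161.9   93.7] ROW m [ 0.     -0.      0.0215] turn 0.0
```

```bash
python3 -m handwheel '[[0.003,0.001,0.02,-0.2],[0.003,0.0013,0.037,-0.2],[0.003,0.0013,0.037,-0.2]]'; python3 -m handwheel '[[0,0,0.006,0],[0,0,0.012,0],[0,0,0.017,0],[0,0,0.019,0]]';  python3 go.py b,-111,-11.3,26,0,5.5,112; python3 -m handwheel '[[0,0,0.0015,0],[0,0,0.0015,0]]';python3 go.py
```

```text
clock: 15.32
eef_pos: [549.4, -161.0, 114.1]
eef_rot: [-3.128, -0.004, 1.955]
wrist_force: [0.1, 0.2, -0.1]
finger_gap: 55.9
clock: 15.82
eef_pos: [549.2, -161.1, 94.9]
eef_rot: [-3.128, -0.004, 1.955]
wrist_force: [-0.1, 0.6, 2.5]
finger_gap: 55.7
t 15.82 pos [ 549.2 -161.1   94.9] bed [-109.1  -11.7   32.5] rpy [-179.2   -0.2  112. ] F [0.5 0.2 2.5] gap 55.7
b,-111,-11.3,26,0,5.5,112 -> [ 549.9 -161.9   93.7] ROW m [-0.001   0.0004  0.0012] turn -0.0
clock: 16.08
eef_pos: [549.2, -161.1, 93.5]
eef_rot: [-3.128, -0.003, 1.955]
wrist_force: [0.0, 0.0, 0.9]
finger_gap: 55.8
t 16.07 pos [ 549.2 -161.1   93.5] bed [-109.7  -11.7   31.1] rpy [-179.2   -0.2  112. ] F [0.4 0.  0.8] gap 55.8
```

```bash
python3 -m handwheel '[[0,0,0.001,0],[0,0,0.001,0]]';python3 -m handwheel '[[0,0,0.0012,0],[0,0,0.0012,0]]';python3 go.py
```

```text
clock: 16.32
eef_pos: [549.2, -161.1, 92.5]
eef_rot: [-3.128, -0.003, 1.955]
wrist_force: [0.3, -0.5, 0.8]
finger_gap: 55.9
clock: 16.58
eef_pos: [549.3, -161.2, 91.6]
eef_rot: [-3.128, -0.003, 1.955]
wrist_force: [-1.1, 0.9, 5.6]
finger_gap: 55.9
t 16.57 pos [ 549.3 -161.2   91.6] bed [-110.3  -11.6   29.4] rpy [-179.2   -0.2  112. ] F [ 1.3 -0.7  5.5] gap 55.9
```

```bash
python3 -m handwheel '[[0,0,-0.0005,0],[0,0,-0.0005,0],[0,0,-0.0005,0]]' 0.32; python3 -m handwheel '[[0,0,-0.02,0],[0,0,-0.06,0],[0,0,-0.09,0]]';python3 go.py w,475,150.5,90,180
```

```text
clock: 16.95
eef_pos: [549.2, -161.1, 92.0]
eef_rot: [-3.128, -0.003, 1.955]
wrist_force: [0.2, 0.1, -0.0]
finger_gap: 63.8
clock: 17.32
eef_pos: [550.5, -161.0, 183.4]
eef_rot: [-3.128, -0.003, 1.955]
wrist_force: [0.7, 0.4, 0.4]
finger_gap: 63.6
t 17.32 pos [ 550.5 -161.   183.4] bed [-71.3 -10.4 112.5] rpy [-179.2   -0.2  112. ] F [0.1 0.8 0.4] gap 63.6
w,475,150.5,90,180 -> [475.  150.5  90. ] ROW m [0.3168 0.0479 0.0937] turn -68.0
```

```bash
python3 -m handwheel '[[0.055,0.008,0,-10],[0.115,0.017,0.0,-20],[0.175,0.026,0.03,-30],[0.235,0.035,0.06,-40],[0.29,0.044,0.08,-50]]' 0; python3 go.py w,475,150.5,60,180
```

```text
clock: 17.95
eef_pos: [482.2, 119.4, 105.3]
eef_rot: [-3.135, -0.012, 2.833]
wrist_force: [1.0, -0.7, -0.8]
finger_gap: 94.1
t 17.95 pos [482.2 119.4 105.3] bed [-363.    31.6  162.4] rpy [-179.6   -0.7  162.3] F [ 0.6  0.7 -1.2] gap 94.1
w,475,150.5,60,180 -> [475.  150.5  60. ] ROW m [0.0158 0.0278 0.0453] turn -17.7
```

```bash
python3 -m handwheel '[[0.008,0.014,0.01,-10],[0.0158,0.0278,0.03,-17.7],[0.0158,0.0278,0.045,-17.7],[0.0158,0.0278,0.045,-17.7]]'; python3 go.py w,475,150.5,16,180
```

```text
clock: 18.45
eef_pos: [474.6, 149.9, 59.5]
eef_rot: [-3.139, -0.015, 3.138]
wrist_force: [-0.3, 0.4, -0.4]
finger_gap: 94.1
t 18.45 pos [474.6 149.9  59.5] bed [-410.7   36.   134. ] rpy [-179.8   -0.9  179.8] F [-0.5 -0.1 -0.2] gap 94.1
w,475,150.5,16,180 -> [475.  150.5  16. ] ROW m [-0.001   0.0007  0.0435] turn -0.2
```

```bash
python3 -m handwheel '[[-0.001,0.0007,0.02,0],[-0.001,0.0007,0.0435,0],[-0.001,0.0007,0.0435,0]]'; python3 -m handwheel '[[0,0,0,0],[0,0,0,0],[0,0,0,0],[0,0,0,0],[0,0,0,0]]' 1 12;  python3 go.py; python3 -m handwheel '[[0,0,-0.05,0],[0,0,-0.1,0],[0,0,-0.16,0]]'; python3 go.py b,-115,-11.3,42,0,60,112
```

```text
clock: 18.82
eef_pos: [474.7, 149.7, 15.5]
eef_rot: [-3.138, -0.017, 3.136]
wrist_force: [0.5, -0.3, -0.5]
finger_gap: 94.1
clock: 19.45
eef_pos: [474.8, 149.7, 15.7]
eef_rot: [-3.138, -0.017, 3.136]
wrist_force: [-1.0, -1.4, 3.6]
finger_gap: 56.0
t 19.45 pos [474.8 149.7  15.7] bed [-428.9   36.    94.3] rpy [-179.8   -1.   179.7] F [ 2.4 -1.4  2.9] gap 56.0
clock: 19.82
eef_pos: [476.9, 150.1, 176.8]
eef_rot: [-3.138, -0.019, 3.136]
wrist_force: [0.5, -0.1, -0.7]
finger_gap: 55.5
t 19.82 pos [476.9 150.1 176.8] bed [-360.5   38.1  240.1] rpy [-179.8   -1.1  179.7] F [-0.1  0.4 -0.8] gap 55.5
b,-115,-11.3,42,0,60,112 -> [ 546.  -152.3  161. ] ROW m [-0.0712 -0.3019  0.0155] turn 67.7
```

```bash
python3 -m handwheel '[[-0.014,-0.055,0,10],[-0.028,-0.11,0.0,20],[-0.042,-0.165,0,30],[-0.056,-0.22,0,40],[-0.07,-0.27,0,50]]'; python3 go.py b,-111,-11.5,41,0,50,112
```

```text
clock: 20.45
eef_pos: [545.4, -122.2, 176.4]
eef_rot: [-3.125, -0.009, 2.257]
wrist_force: [-0.7, 0.9, 0.2]
finger_gap: 56.0
t 20.45 pos [ 545.4 -122.2  176.4] bed [-108.6   -0.5  122.2] rpy [-179.    -0.5  129.3] F [-0.9 -0.3  0.7] gap 56.0
b,-111,-11.5,41,0,50,112 -> [ 547.3 -156.1  151.8] ROW m [-0.0277 -0.0196  0.0246] turn 17.3
```

```bash
python3 -m handwheel '[[-0.014,-0.01,0,10],[-0.0277,-0.0196,0.01,17.3],[-0.0277,-0.0196,0.024,17.3],[-0.0277,-0.0196,0.024,17.3]]'; python3 go.py b,-111,-11.5,41,0,27,112 b,-111,-11.5,41,0,5.5,112
```

```text
clock: 20.95
eef_pos: [546.7, -155.3, 151.1]
eef_rot: [-3.121, -0.006, 1.958]
wrist_force: [-0.4, 0.5, -0.5]
finger_gap: 56.0
t 20.95 pos [ 546.7 -155.3  151.1] bed [-91.1 -11.8  86. ] rpy [-178.8   -0.3  112.2] F [-0.7 -0.2 -0.2] gap 56.0
b,-111,-11.5,41,0,27,112 -> [ 547.3 -156.1  128.8] ROW m [-0.0011  0.0007  0.0222] turn 0.2
b,-111,-11.5,41,0,5.5,112 -> [ 547.3 -156.1  107.3] ROW m [ 0.     -0.      0.0215] turn 0.0
```

```bash
python3 -m handwheel '[[-0.001,0.0007,0.012,0.2],[-0.001,0.0007,0.022,0.2],[-0.001,0.0007,0.022,0.2]]'; python3 -m handwheel '[[0,0,0.006,0],[0,0,0.012,0],[0,0,0.017,0],[0,0,0.019,0]]';  python3 go.py b,-111,-11.5,41,0,5.5,112; python3 -m handwheel '[[0,0,0.0015,0],[0,0,0.0015,0]]';python3 go.py
```

```text
clock: 21.32
eef_pos: [547.0, -155.6, 128.2]
eef_rot: [-3.12, -0.007, 1.956]
wrist_force: [0.4, 0.2, -0.7]
finger_gap: 55.7
clock: 21.82
eef_pos: [546.5, -155.7, 108.9]
eef_rot: [-3.12, -0.007, 1.955]
wrist_force: [-0.3, 0.2, 1.8]
finger_gap: 55.8
t 21.82 pos [ 546.5 -155.7  108.9] bed [-108.6  -12.1   47.7] rpy [-178.8   -0.4  112. ] F [ 0.4 -0.2  1.8] gap 55.8
b,-111,-11.5,41,0,5.5,112 -> [ 547.3 -156.1  107.3] ROW m [-0.0007  0.0006  0.0015] turn 0.0
clock: 22.08
eef_pos: [546.5, -155.7, 107.4]
eef_rot: [-3.12, -0.007, 1.955]
wrist_force: [0.5, 0.5, 0.8]
finger_gap: 55.6
t 22.07 pos [ 546.5 -155.7  107.4] bed [-109.3  -12.1   46.3] rpy [-178.8   -0.4  112. ] F [0.1 0.6 0.8] gap 55.6
```

```bash
python3 -m handwheel '[[0,0,0.001,0],[0,0,0.001,0]]';python3 -m handwheel '[[0,0,0.001,0],[0,0,0.001,0]]';python3 go.py
```

```text
clock: 22.32
eef_pos: [546.5, -155.7, 106.5]
eef_rot: [-3.12, -0.007, 1.955]
wrist_force: [0.1, 0.0, 2.2]
finger_gap: 55.6
clock: 22.58
eef_pos: [546.7, -155.8, 106.2]
eef_rot: [-3.121, -0.006, 1.955]
wrist_force: [-2.2, 1.0, 8.4]
finger_gap: 55.4
t 22.57 pos [ 546.7 -155.8  106.2] bed [-109.6  -12.    45.2] rpy [-178.8   -0.3  112. ] F [ 2.  -1.7  8.3] gap 55.4
```

```bash
python3 -m handwheel '[[0,0,-0.0005,0],[0,0,-0.0005,0],[0,0,-0.0005,0]]' 0.32; python3 -m handwheel '[[0,0,-0.02,0],[0,0,-0.06,0],[0,0,-0.09,0]]';python3 -m handwheel '[[0.06,-0.03,0,0],[0.12,-0.06,0,0],[0.18,-0.09,0,0],[0.18,-0.13,0,0]]' 1; python3 -m handwheel '[[0,0,0,0]]'; python3 go.py
python3 - <<'E'
from h import *
b=cams.camera('side');t=cams.camera('top')
cv2.imwrite('pics/s6.png',b[:,:,::-1]);cv2.imwrite('pics/t6.png',t[:,:,::-1])
o=np.hstack([cv2.resize(b[90:210,215:300],None,fx=4.9,fy=4.9,interpolation=2),cv2.resize(t[140:238,290:355],None,fx=6,fy=6,interpolation=2)])
cv2.imwrite('pics/p6.png',o[:,:,::-1])
E
```

```text
clock: 22.95
eef_pos: [546.6, -155.7, 106.5]
eef_rot: [-3.12, -0.006, 1.955]
wrist_force: [-0.2, 0.2, -0.3]
finger_gap: 63.5
clock: 23.32
eef_pos: [548.6, -155.6, 197.9]
eef_rot: [-3.121, -0.006, 1.956]
wrist_force: [-0.2, 0.9, -0.5]
finger_gap: 64.0
clock: 23.82
eef_pos: [359.0, -35.8, 201.5]
eef_rot: [-3.121, -0.006, 1.959]
wrist_force: [-0.3, -1.1, 0.2]
finger_gap: 27.8
clock: 23.95
eef_pos: [357.4, -35.5, 201.9]
eef_rot: [-3.122, -0.005, 1.959]
wrist_force: [0.4, -0.1, 0.5]
finger_gap: 17.3
t 23.95 pos [357.4 -35.5 201.9] bed [-234.5 -142.3  209.1] rpy [-178.9   -0.3  112.2] F [0.5 0.3 0.3] gap 17.3
```

View pics/p6.png

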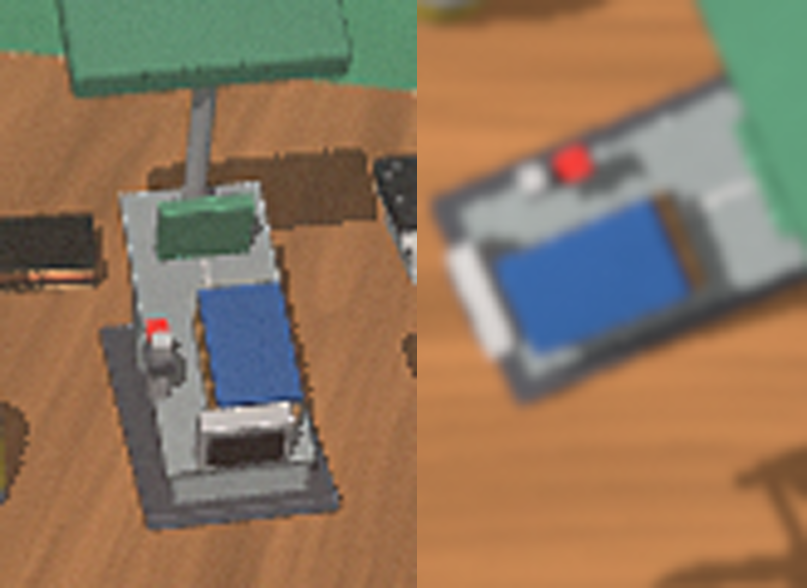

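Run:
```python
from fit import *
p=np.load('bed.npy');R=Rb(p[3])
def bz(n,uv,z):
    o,d=ray(n,uv);o=R.T@(o-p[:3]);d=d@R;return (o+d*((z-o[2])/d[:,2])[:,None])[:,:2].round(1)
T=lambda L:[((u-417)/6+290-.42,v/6+140-.42) for u,v in L]
S=lambda L:[(u/4.9+215-.4,v/4.9+90-.4) for u,v in L]
print('T rub',bz('top',T([(497,258),(657,203),(697,295),(538,353)]),48).tolist())
print('T jaw',bz('top',T([(447,247),(475,240),(487,357),(513,350)]),53).tolist())
print('T mark',bz('top',T([(572,163)]),52),'post',bz('top',T([(531,180)]),66))
print('S rub',bz('side',S([(198,291),(277,284),(302,404)]),48).tolist())
print('S jaw',bz('side',S([(202,418),(292,412)]),53).tolist(),'fence',bz('side',S([(158,258),(258,246)]),0).tolist(),'mark',bz('side',S([(158,326)]),52))
# centre line
print('T line',bz('top',T([(710,202),(752,183)]),0).tolist(),'S line',bz('side',S([(206,268),(207,280)]),0).tolist())
```

```text
T rub [[-142.7, 16.6], [-52.8, 10.4], [-52.6, -41.1], [-142.4, -38.1]]
T jaw [[-164.3, 32.4], [-148.5, 29.9], [-167.7, -29.8], [-153.0, -31.5]]
T mark [[-84.4  46.6]] post [[-104.4   46.5]]
S rub [[-58.5, 15.6], [-58.6, -37.3], [-151.2, -38.5]]
S jaw [[-157.1, 27.8], [-159.1, -30.2]] fence [[1.6, 31.8], [4.0, -38.5]] mark [[-85.   46.1]]
T line [[-36.5, 0.2], [-12.2, 0.9]] S line [[-10.1, 0.0], [-20.0, 0.8]]
```

```bash
python3 go.py b,-106,-64,10,0,90,112 b,-106,-64,10,0,8,112 b,-106,-40.5,10,0,8,112
```

```text
t 24.05 pos [359.4 -35.8 201.9] bed [-233.7 -140.5  208.7] rpy [-178.9   -0.3  112.2] F [0.1 1.  0.5] gap 9.5
b,-106,-64,10,0,90,112 -> [ 505.3 -192.1  165.8] ROW m [-0.2001  0.0766  0.0335] turn 0.2
b,-106,-64,10,0,8,112 -> [ 505.3 -192.1   83.8] ROW m [ 0.    -0.     0.082] turn 0.0
b,-106,-40.5,10,0,8,112 -> [ 527.  -183.3   83.8] ROW m [0.     0.0235 0.    ] turn 0.0
```

```bash
python3 -m handwheel '[[-0.055,0.02,0,0],[-0.11,0.04,0,0],[-0.165,0.06,0,0],[-0.2,0.0766,0.01,0.2],[-0.2,0.0766,0.03,0.2]]'; python3 go.py b,-106,-64,10,0,8,112
```

```text
clock: 24.68
eef_pos: [507.3, -194.1, 167.7]
eef_rot: [-3.122, -0.006, 1.953]
wrist_force: [-0.8, 0.6, -0.6]
finger_gap: 0.4
t 24.68 pos [ 507.3 -194.1  167.7] bed [-64.9 -62.9  92.2] rpy [-178.9   -0.3  111.9] F [-1.1 -0.5 -0.1] gap 0.4
b,-106,-64,10,0,8,112 -> [ 505.3 -192.1   83.8] ROW m [0.0021 0.0005 0.0839] turn -0.1
```

```bash
python3 -m handwheel '[[0.002,0,0.04,0],[0.002,0,0.075,0],[0.002,0,0.084,0],[0.002,0,0.084,0]]'; python3 go.py; python3 -m handwheel '[[0,0.003,0,0],[0,0.006,0,0],[0,0.009,0,0],[0,0.012,0,0],[0,0.014,0,0]]'; python3 go.py b,-106,-40.5,10,0,8,112
```

```text
clock: 25.18
eef_pos: [505.3, -192.6, 83.7]
eef_rot: [-3.122, -0.006, 1.953]
wrist_force: [0.3, 1.2, 0.6]
finger_gap: 0.3
t 25.18 pos [ 505.3 -192.6   83.7] bed [-102.3  -64.2   17. ] rpy [-178.9   -0.3  111.9] F [-0.6  0.7  1. ] gap 0.3
clock: 25.8
eef_pos: [518.2, -187.2, 83.5]
eef_rot: [-3.121, -0.006, 1.953]
wrist_force: [-2.9, 0.0, 2.6]
finger_gap: 0.1
t 25.8 pos [ 518.2 -187.2   83.5] bed [-102.5  -50.1   16.8] rpy [-178.8   -0.4  111.9] F [ 0.1 -2.7  2.9] gap 0.1
b,-106,-40.5,10,0,8,112 -> [ 527.  -183.3   83.8] ROW m [ 0.0004  0.0096 -0.0005] turn -0.1
```

```bash
python3 -m handwheel '[[0,0.002,0,0],[0,0.004,0,0],[0,0.006,0,0],[0,0.008,0,0],[0,0.0094,0,0]]'; python3 go.py;  python3 -m handwheel '[[0,-0.006,0,0],[0,-0.02,0,0],[0,-0.02,-0.05,0],[0,-0.02,-0.1,0]]'; python3 -m handwheel '[[0.06,-0.03,0,0],[0.12,-0.06,0,0],[0.18,-0.07,0,0],[0.18,-0.07,0,0]]';python3 go.py
python3 - <<'E'
from h import *
b=cams.camera('side');t=cams.camera('top')
o=np.hstack([cv2.resize(b[90:210,215:300],None,fx=4.9,fy=4.9,interpolation=2),cv2.resize(t[140:238,290:355],None,fx=6,fy=6,interpolation=2)])
cv2.imwrite('pics/p7.png',o[:,:,::-1])
E
```

```text
clock: 26.42
eef_pos: [527.0, -183.7, 83.3]
eef_rot: [-3.121, -0.006, 1.953]
wrist_force: [-3.8, -0.4, 3.9]
finger_gap: 0.3
t 26.43 pos [ 527.  -183.7   83.3] bed [-102.5  -40.6   16.6] rpy [-178.8   -0.4  111.9] F [ 0.7 -3.7  3.9] gap 0.3
clock: 26.92
eef_pos: [509.6, -191.3, 184.8]
eef_rot: [-3.121, -0.007, 1.953]
wrist_force: [-0.0, -0.4, 0.6]
finger_gap: 0.1
clock: 27.42
eef_pos: [375.8, -48.9, 187.8]
eef_rot: [-3.122, -0.006, 1.954]
wrist_force: [-0.1, -0.5, -0.6]
finger_gap: 0.5
t 27.43 pos [375.8 -48.9 187.8] bed [-223.1 -130.3  188.1] rpy [-178.9   -0.3  112. ] F [ 0.1 -0.2 -0.7] gap 0.5
```

View pics/p7.png

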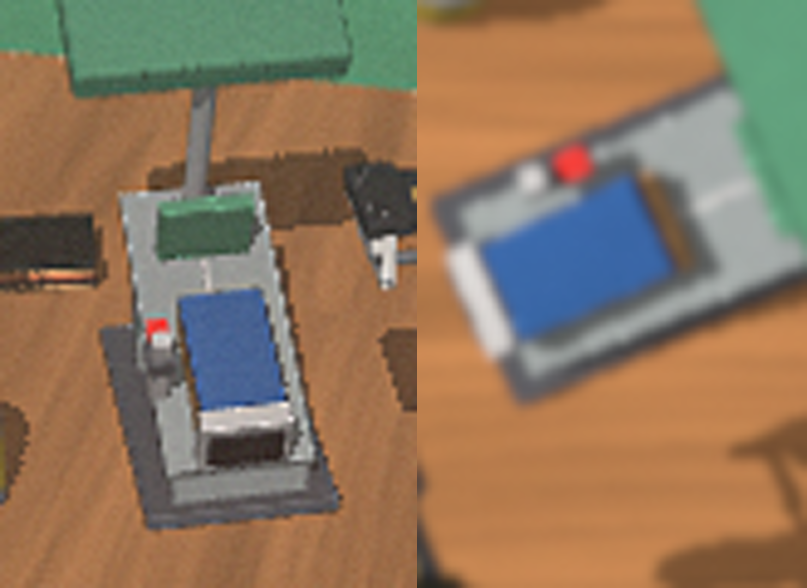

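```bash
cat > bz.py <<'E'
from fit import *
p=np.load('bed.npy');R=Rb(p[3])
def bz(n,uv,z):
    o,d=ray(n,uv);o=R.T@(o-p[:3]);d=d@R;return (o+d*((z-o[2])/d[:,2])[:,None])[:,:2].round(1)
def blue(n,im):
    m=cv2.inRange(cv2.cvtColor(im,cv2.COLOR_RGB2HSV),(100,120,60),(125,255,255))
    m[:]=m*0 if False else m
    y0,y1,x0,x1=(140,238,290,355) if n=='top' else (90,210,215,300)
    k=np.zeros_like(m);k[y0:y1,x0:x1]=m[y0:y1,x0:x1]
    c=max(cv2.findContours(k,0,2)[0],key=cv2.contourArea)
    P=bz(n,c[:,0].astype(float),48); M=cv2.moments(P.astype(np.float32).reshape(-1,1,2))
    r=cv2.minAreaRect(P.astype(np.float32))
    return 'cen',round(M['m10']/M['m00'],1),round(M['m01']/M['m00'],1),'rect',np.round(r[0],1),np.round(r[1],1),round(r[2],1)
E
python3 - <<'E'
from bz import *
T=lambda L:[((u-417)/6+290-.42,v/6+140-.42) for u,v in L]
S=lambda L:[(u/4.9+215-.4,v/4.9+90-.4) for u,v in L]
print('T rub',bz('top',T([(482,245),(637,173),(676,265),(518,337)]),48).tolist())
print('S rub',bz('side',S([(178,297),(262,290),(290,402)]),48).tolist())
for f in('s6','t6'): 
    im=cv2.imread(f'pics/{f}.png')[:,:,::-1].copy();print(f,blue('side' if f[0]=='s' else 'top',im))
for n in('side','top'): print(n,blue(n,cams.camera(n)))
E
```

```text
T rub [[-147.5, 26.1], [-56.2, 28.6], [-56.4, -22.8], [-149.1, -26.3]]
S rub [[-61.7, 29.4], [-62.2, -26.7], [-148.9, -31.0]]
s6 ('cen', -102.7, -11.7, 'rect', array([-102.4,  -11.5]), array([89.2, 53.4]), 0.1)
t6 ('cen', -100.2, -12.8, 'rect', array([-100.9,  -13. ]), array([52.5, 89.1]), 88.8)
side ('cen', -104.6, 0.7, 'rect', array([-104.7,    0.9]), array([85.7, 53.9]), 1.6)
top ('cen', -103.5, -0.5, 'rect', array([-104. ,   -0.6]), array([87.5, 53.1]), 3.3)
```

```bash
python3 go.py b,-170,0,53,-20,60,112 b,-170,0,53,-18,-14,112
```

```text
t 27.62 pos [378.1 -51.2 187.6] bed [-220.4 -128.9  186.7] rpy [-178.8   -0.4  111.9] F [-0.2  0.6  0.2] gap 0.7
b,-170,0,53,-20,60,112 -> [528.5 -79.  147.8] ROW m [-0.082   0.13    0.0367] turn -0.1
b,-170,0,53,-18,-14,112 -> [529.2 -80.8  73.8] ROW m [-0.002  0.     0.074] turn 0.0
```

```bash
python3 -m handwheel '[[-0.03,0.05,0,0],[-0.06,0.1,0,0],[-0.082,0.13,0.01,0],[-0.082,0.13,0.036,0],[-0.082,0.13,0.036,0]]'; python3 go.py b,-170,0,53,-18,-14,112
```

```text
clock: 28.25
eef_pos: [527.9, -79.8, 146.0]
eef_rot: [-3.117, -0.009, 1.951]
wrist_force: [0.2, 0.3, 0.3]
finger_gap: 0.4
t 28.25 pos [527.9 -79.8 146. ] bed [-163.    -0.8  114. ] rpy [-178.6   -0.5  111.8] F [-0.1  0.3  0.3] gap 0.4
b,-170,0,53,-18,-14,112 -> [529.2 -80.8  73.8] ROW m [-0.002   0.0026  0.0722] turn -0.2
```

```bash
python3 -m handwheel '[[-0.001,0.002,0.035,-0.2],[-0.001,0.002,0.065,-0.2],[-0.001,0.002,0.072,-0.2],[-0.001,0.002,0.072,-0.2]]'; python3 -m handwheel '[[-0.003,0,0,0],[-0.006,0,0,0],[-0.009,0,0,0],[-0.011,0,0,0]]'; python3 go.py; python3 -m handwheel '[[-0.0027,0,-0.0013,0],[-0.0054,0,-0.0025,0],[-0.0082,0,-0.0038,0],[-0.0109,0,-0.005,0],[-0.0136,0,-0.0063,0]]';  python3 go.py
```

```text
clock: 28.75
eef_pos: [528.7, -80.5, 75.0]
eef_rot: [-3.118, -0.008, 1.954]
wrist_force: [-0.1, -0.0, 0.7]
finger_gap: 0.7
clock: 29.25
eef_pos: [533.0, -90.9, 75.0]
eef_rot: [-3.118, -0.008, 1.954]
wrist_force: [0.3, -0.8, 0.3]
finger_gap: 0.2
t 29.25 pos [533.  -90.9  75. ] bed [-181.9   -0.3   44.5] rpy [-178.7   -0.5  112. ] F [ 0.9 -0.  -0. ] gap 0.2
clock: 29.88
eef_pos: [537.8, -102.6, 80.8]
eef_rot: [-3.117, -0.011, 1.954]
wrist_force: [-1.6, 7.4, -1.8]
finger_gap: 0.6
t 29.88 pos [ 537.8 -102.6   80.8] bed [-168.1   -0.3   44.4] rpy [-178.6   -0.6  112. ] F [-7.5  1.3  1.5] gap 0.6
```

```bash
for i in 1; do python3 -m handwheel '[[-0.0027,0,-0.0013,0],[-0.0054,0,-0.0025,0],[-0.0082,0,-0.0038,0],[-0.0109,0,-0.005,0],[-0.0136,0,-0.0063,0]]';  python3 go.py; python3 -m handwheel '[[-0.0027,0,-0.0013,0],[-0.0054,0,-0.0025,0],[-0.0082,0,-0.0038,0],[-0.0109,0,-0.005,0]]';  python3 go.py; done
```

```text
clock: 30.5
eef_pos: [542.5, -114.1, 86.6]
eef_rot: [-3.116, -0.013, 1.955]
wrist_force: [-1.8, 9.1, -0.8]
finger_gap: 0.6
t 30.5 pos [ 542.5 -114.1   86.6] bed [-154.3   -0.2   44.4] rpy [-178.6   -0.8  112. ] F [-8.6  1.8  3.2] gap 0.6
clock: 31.0
eef_pos: [546.3, -123.1, 91.1]
eef_rot: [-3.115, -0.016, 1.955]
wrist_force: [-2.3, 9.5, -0.3]
finger_gap: 0.5
t 31.0 pos [ 546.3 -123.1   91.1] bed [-1.436e+02 -1.000e-01  4.440e+01] rpy [-178.5   -0.9  112. ] F [-8.9  1.4  3.8] gap 0.5
```

```bash
python3 -m handwheel '[[-0.0027,0,-0.0013,0],[-0.0054,0,-0.0025,0],[-0.0082,0,-0.0038,0],[-0.0109,0,-0.005,0]]';  python3 go.py;  python3 -m handwheel '[[-0.0018,0,-0.0008,0],[-0.0036,0,-0.0017,0]]'; python3 go.py
python3 - <<'E'
from bz import *
for n in('side','top'):
    im=cams.camera(n);cv2.imwrite(f'pics/{n}8.png',im[:,:,::-1])
b=cams.camera('side');t=cams.camera('top')
o=np.hstack([cv2.resize(b[90:210,215:300],None,fx=4.9,fy=4.9,interpolation=2),cv2.resize(t[140:238,290:355],None,fx=6,fy=6,interpolation=2)])
cv2.imwrite('pics/p8.png',o[:,:,::-1])
E
```

```text
clock: 31.5
eef_pos: [550.0, -132.0, 95.7]
eef_rot: [-3.114, -0.019, 1.955]
wrist_force: [-3.7, 9.8, 1.5]
finger_gap: 0.8
t 31.5 pos [ 550.  -132.    95.7] bed [-132.9    0.    44.4] rpy [-178.4   -1.1  112. ] F [-8.9  0.2  5.8] gap 0.8
clock: 31.75
eef_pos: [550.9, -134.4, 96.9]
eef_rot: [-3.114, -0.022, 1.956]
wrist_force: [-3.0, 8.6, -0.3]
finger_gap: 0.3
t 31.75 pos [ 550.9 -134.4   96.9] bed [-130.1    0.    44.5] rpy [-178.4   -1.2  112.1] F [-8.4  0.4  3.5] gap 0.3
```

View pics/p8.png

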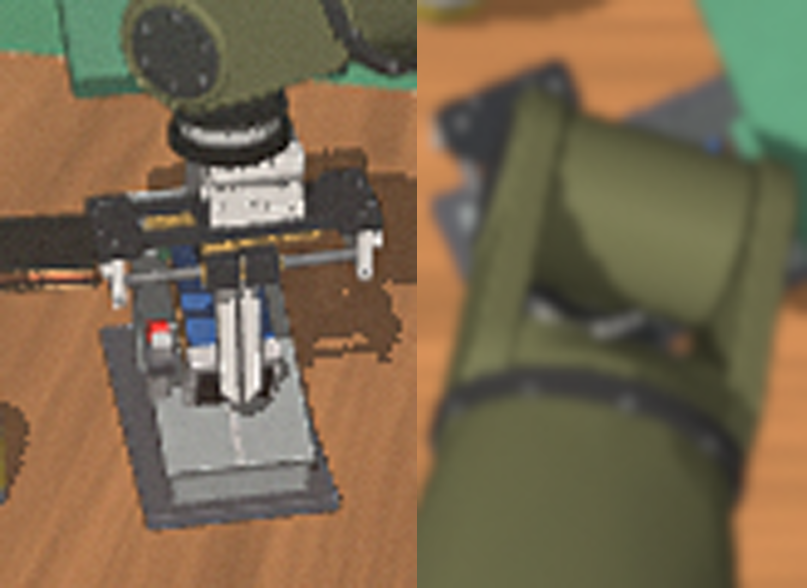

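```bash
python3 -m handwheel '[[-0.0014,0,-0.0006,0],[-0.0027,0,-0.0013,0]]'; python3 -m handwheel '[[-0.0009,0,-0.0004,0],[-0.0018,0,-0.0008,0]]'; python3 go.py
```

```text
clock: 32.2
eef_pos: [551.6, -136.1, 97.9]
eef_rot: [-3.113, -0.024, 1.956]
wrist_force: [-2.5, 6.8, -1.8]
finger_gap: 0.6
clock: 32.45
eef_pos: [551.9, -136.8, 98.3]
eef_rot: [-3.112, -0.026, 1.956]
wrist_force: [-2.2, 7.9, -1.4]
finger_gap: 0.6
t 32.45 pos [ 551.9 -136.8   98.3] bed [-127.1    0.    44.6] rpy [-178.3   -1.5  112.1] F [-8.   0.9  2.2] gap 0.6
```

```bash
python3 -m handwheel '[[-0.0009,0,-0.0004,0],[-0.0009,0,-0.0004,0]]'; python3 go.py
```

```text
clock: 32.7
eef_pos: [551.9, -136.8, 98.3]
eef_rot: [-3.111, -0.028, 1.957]
wrist_force: [-2.3, 6.7, -0.9]
finger_gap: 0.6
t 32.7 pos [ 551.9 -136.8   98.3] bed [-127.1    0.    44.6] rpy [-178.3   -1.6  112.1] F [-6.8  0.4  2.2] gap 0.6
```

```bash
python3 -m handwheel '[[-0.0014,0,-0.0006,0],[-0.0024,0,-0.0011,0]]'; python3 go.py; python3 -m handwheel '[[-0.0014,0,-0.0006,0],[-0.0024,0,-0.0011,0]]'; python3 go.py
```

```text
clock: 32.95
eef_pos: [552.4, -138.0, 98.9]
eef_rot: [-3.11, -0.031, 1.957]
wrist_force: [-2.9, 7.1, -0.3]
finger_gap: 0.3
t 32.95 pos [ 552.4 -138.    98.9] bed [-125.7    0.    44.6] rpy [-178.2   -1.8  112.1] F [-7.1 -0.   3. ] gap 0.3
clock: 33.2
eef_pos: [552.9, -139.2, 99.6]
eef_rot: [-3.11, -0.033, 1.957]
wrist_force: [-2.1, 8.3, 0.2]
finger_gap: 0.4
t 33.2 pos [ 552.9 -139.2   99.6] bed [-124.2    0.    44.7] rpy [-178.2   -1.9  112.1] F [-7.6  1.1  3.8] gap 0.4
```

```bash
python3 -m handwheel '[[-0.0014,0,-0.0006,0],[-0.0024,0,-0.0011,0]]'; python3 go.py; python3 -m handwheel '[[-0.0014,0,-0.0006,0],[-0.0022,0,-0.001,0]]'; python3 go.py
```

```text
clock: 33.45
eef_pos: [553.4, -140.4, 100.2]
eef_rot: [-3.109, -0.036, 1.958]
wrist_force: [-2.0, 8.0, -0.7]
finger_gap: 0.6
t 33.45 pos [ 553.4 -140.4  100.2] bed [-122.8    0.    44.7] rpy [-178.1   -2.   112.2] F [-7.7  1.1  2.9] gap 0.6
clock: 33.7
eef_pos: [553.8, -141.4, 100.7]
eef_rot: [-3.108, -0.038, 1.958]
wrist_force: [-2.7, 7.8, 0.9]
finger_gap: 0.1
t 33.7 pos [ 553.8 -141.4  100.7] bed [-1.216e+02  1.000e-01  4.470e+01] rpy [-178.1   -2.2  112.2] F [-7.1  0.5  4.3] gap 0.1
```

```bash
python3 -m handwheel '[[-0.0014,0,-0.0006,0],[-0.0022,0,-0.001,0]]'; python3 go.py; python3 -m handwheel '[[-0.0014,0,-0.0006,0],[-0.0022,0,-0.001,0]]'; python3 go.py
```

```text
clock: 33.95
eef_pos: [554.2, -142.4, 101.3]
eef_rot: [-3.107, -0.041, 1.958]
wrist_force: [-2.8, 8.0, -0.3]
finger_gap: 0.6
t 33.95 pos [ 554.2 -142.4  101.3] bed [-120.4    0.    44.8] rpy [-178.    -2.3  112.2] F [-7.8  0.4  3.3] gap 0.6
clock: 34.2
eef_pos: [554.6, -143.4, 101.8]
eef_rot: [-3.106, -0.044, 1.959]
wrist_force: [-3.2, 7.9, 0.5]
finger_gap: 0.2
t 34.2 pos [ 554.6 -143.4  101.8] bed [-119.2    0.    44.8] rpy [-177.9   -2.5  112.2] F [-7.5 -0.   4. ] gap 0.2
```

```bash
python3 -m handwheel '[[-0.0014,0,-0.0006,0],[-0.0022,0,-0.001,0]]'; python3 go.py
python3 - <<'E'
from bz import *
b=cams.camera('side')
cv2.imwrite('pics/p9.png',cv2.resize(b[115:190,230:295],None,fx=8,fy=8,interpolation=2)[:,:,::-1])
E
```

```text
clock: 34.45
eef_pos: [554.9, -144.2, 102.2]
eef_rot: [-3.105, -0.047, 1.959]
wrist_force: [-3.3, 12.0, -1.7]
finger_gap: 0.3
t 34.45 pos [ 554.9 -144.2  102.2] bed [-118.3   -0.    44.8] rpy [-177.9   -2.7  112.2] F [-11.9   1.4   3.7] gap 0.3
```

View pics/p9.png

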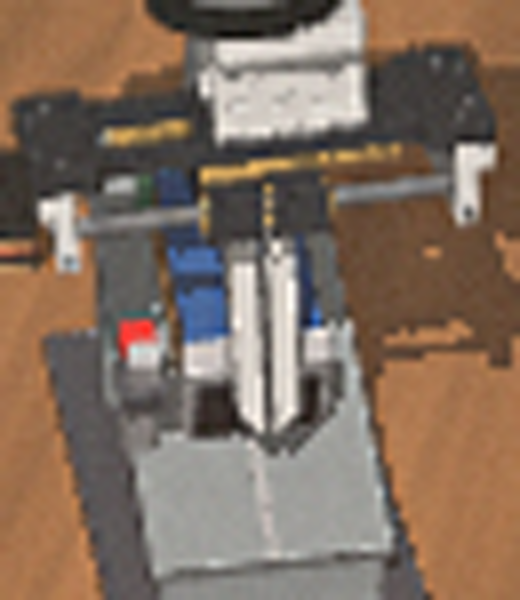

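```bash
python3 -m handwheel '[[-0.0014,0,-0.0006,0],[-0.0022,0,-0.001,0]]'; python3 go.py
```

```text
clock: 34.75
eef_pos: [554.9, -144.2, 102.3]
eef_rot: [-3.103, -0.052, 1.96]
wrist_force: [-4.3, 16.4, -2.3]
finger_gap: 0.2
t 34.75 pos [ 554.9 -144.2  102.3] bed [-118.2   -0.    44.9] rpy [-177.8   -3.   112.3] F [-16.2   2.2   5.1] gap 0.2
```

```bash
python3 -m handwheel '[[0.01,0,0.0046,0],[0.025,0,0,0],[0.05,0,-0.04,0],[0.08,0,-0.1,0]]'; python3 -m handwheel '[[0.055,-0.02,0,0],[0.11,-0.05,0,0],[0.15,-0.09,0,0],[0.15,-0.12,0,0],[0.15,-0.12,0,0]]';python3 go.py
python3 - <<'E'
from bz import *
b=cams.camera('side');t=cams.camera('top')
o=np.hstack([cv2.resize(b[100:200,220:290],None,fx=6,fy=6,interpolation=2),cv2.resize(t[140:230,300:363],None,fx=6,fy=6.667,interpolation=2)])
cv2.imwrite('pics/p10.png',o[:,:,::-1])
print(blue('side',b),blue('top',t))
E
```

```text
clock: 35.25
eef_pos: [529.6, -74.3, 202.8]
eef_rot: [-3.101, -0.053, 1.959]
wrist_force: [0.6, -0.3, 1.2]
finger_gap: 0.5
clock: 35.88
eef_pos: [361.0, 18.9, 216.5]
eef_rot: [-3.104, -0.051, 1.96]
wrist_force: [0.2, 0.5, -0.2]
finger_gap: 0.7
t 35.88 pos [361.   18.9 216.5] bed [-272.9 -118.5  243. ] rpy [-177.8   -3.   112.3] F [-0.4  0.4  0. ] gap 0.7
('cen', -45.5, 0.4, 'rect', array([-45.4,   0.4]), array([84. , 54.1]), 1.1) ('cen', -46.2, -0.5, 'rect', array([-45.8,  -0.2]), array([84.7, 54.1]), 0.0)
```

View pics/p10.png

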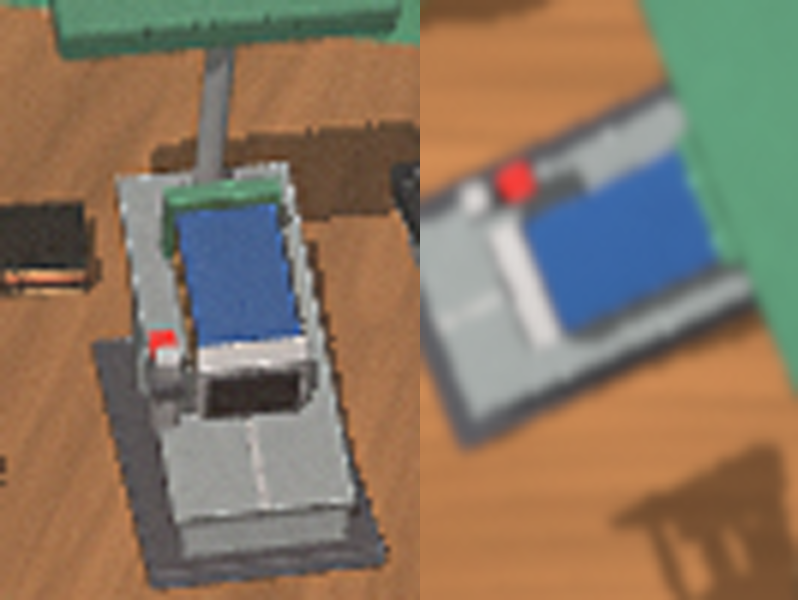

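```bash
python3 -c "
from cell import manip;print(manip.sign_off())"
```

```text
the job is handed in; nothing more can be done
None
```

I stacked two cork plates and one blue rubber plate on the jig (48 mm), pushed the jaw up until the stack met the fence, backed off and signed off at about 36 s.

- **Plate choice:** I measured the middle of the pointer at about 47 mm above the bed, so 48 mm is the nearest stack. The reading is good to about 2 mm. I did not re-measure the level of the finished stack against the pointer.
- **Method:** The moves could not tilt the tool, so each plate pivoted flat in a light grip as it was pressed onto the bed. The jaw started about 24 mm closed, so I opened it fully first. I set the stack down about 12 mm off centre to clear the gauge, then slid it sideways to centre.
- **Closing the jaw:** Pushing took about 7–9 N all the way. At the fence it rose to 12 N, then 16 N with no further movement, and I stopped there.
- **Final position:** The two cameras put the centre of the top plate at bed x of about -46 mm and y within 0.5 mm of centre. The rubber had turned by about 2–3 degrees in the sideways push. Afterwards the cameras read 1.1 and 0.0 degrees, so it is square to within about a degree.
- **Not checked:** I did not measure the two cork plates underneath separately. No contact with the lamp, gauge or bystanders showed in the forces or the last picture of the jig. I did not re-check the positions of the hammer and last afterwards.

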